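# Set the stock tags on the fitter's parts rack

### The arm

A 6-joint arm with a two-finger parallel gripper is mounted at the origin on the work surface. World frame = base frame: x ahead of the robot, y to its left, z up, the work surface at z = 0. Lengths are in mm, angles in rad, forces in N, time in s.
With the tool pointing down it reaches from about 275 to 775 mm from the base axis. Payload 14.6 kg.
Tool frame: the origin (TCP) lies midway between the tips of the shut fingers; the grasp point (between the pads) lies 19 mm behind it; z points along the fingers, y is the direction in which the jaws open and shut (so a half turn about z gives the same grasp; the last joint's range is limited). The gripper opens to 85 mm and grips with 20 to 120 N. Pads are 22 mm wide; open, the fingers measure 114 mm over their backs; the gripper's body (76 mm by 85 mm) begins 54 mm behind the grasp point. The pads swing forward as they close: fully open they stand 13 mm farther back than shut.
Start: joints at [1.009, 0.263, -0.048, 1.259, 0, 1.415], TCP at [207.733, 482.157, 204.378] pointing down, gripper open.
Joint ranges: [-2.65, 2.65], [-0.89, 1.7], [-1.18, 1.37], [-2.13, 2.11], [-1.35, 1.29], [-3.14, 3.14]. Speed limits (rad/s): [1.89, 1.89, 2.57, 2.79, 3.14, 3.14].

### API

Orientations are given as [roll, pitch, yaw] about the fixed x, y, z axes, in that order (R = Rz(yaw) Ry(pitch) Rx(roll)).
In Python, from workcell import * gives the robot as it stands.
- The arm moves only by the tool carry_out, never from a script. Its argument "commands" is a list of rows, each a list of 2 entries, a list of its own where there are three numbers: the shift along the tool's x, y, z in cm, then the turn about the tool's z in degrees. In form: [[[dx, dy, dz], turn], ...]. A call has 1 to 8 rows; each row is the pose to reach, as a shift and turn from the pose commanded when the call began, along the tool's axes at that moment; what a row does not reach only later rows make up. A row lasts 1/8 s, in which the tool goes at most 62.5 mm and 10.7 degrees, less where a joint would pass 70% of its speed; a pose out of reach is approached as far as the arm can. A call with a gripper value outside its range is refused whole. "claw" is the opening, from 0 (shut) to 1 (fully open), set as the call begins (left out, the last holds). The fingers move at their own pace and stop on an object; "newtons" is the grip in N (left out, the last holds). Time passes only in rows, so rows that repeat a pose let the fingers close. It gives the time, the measured TCP pose, the force and the opening at its end, in the units of the state.
- state(): the state, without advancing time (a new reading comes with each control period).
- snapshot(name): name is "scene" or "top" or "wrist"; returns a dict with "color" (480x640x3 uint8, red, green, blue), "mtx" (3x3 intrinsics, pixels), "D" ([k1, k2, p1, p2, k3] as OpenCV has them; the pictures are not rectified), "extrinsics" (4x4, takes a point from camera to world coordinates). Camera axes: x right, y down, z forward; pixel columns grow to the right and rows downward; lengths in mm; the calibration is good to about 2 mm. A picture is of the moment at which its call begins. There is no depth.
- sign_off(): hands the job in, once; it reports no verdict.
Trained networks look in the newest picture that a camera, given by its name, has taken for a name from the list of things; names that differ only in an ending like _2 or _b are one class to them, and where a whole thing is asked for, a point or a joint stands for the part that bears it (a point fixed in the world has none). Each returns a list of dicts, best first, with "conf" (0 to 1); they miss things now and then, are a little off and sometimes report something else, mostly with a low value. They report only what shows in the picture. A call takes as long as a camera call.
- regions_of(camera, label): "mask" (480x640 bool, what is visible of it) and "extent" ([centre column, centre row, width, height] in pixels, round what is visible of it).
- mark_of(camera, label): "position" ([column, row] in pixels: a listed point, or the origin of a listed thing).
The state is a dict: "t": time; "joint_positions": joint angles; "qd": joint speeds; "joint_efforts": joint torques, N m; "eef_pos": TCP position; "orientation": TCP orientation; "contact_force": force on the tool from outside, world axes, zero at the start; "wrist_torque": the same for the moment, N m; "finger_gap": finger opening in mm.
Only numpy, scipy, OpenCV 4.12 (cv2) and the standard library are available. Lean on these libraries where they do the work, as an engineer would, in place of code of your own. Each camera call takes 0.05 s, during which the arm holds its last target.

### The job

Each of the four parts bins on the rack has a hinged metal tag in front of it. With a fingertip, push tags over where needed so that only the full bin, heaped to its rim, has its tag leaning back toward the bin, round boss showing, while the tags of the other three bins (half-used, nearly used up, empty) all lean toward the robot, bar showing. Only push the tags, never pinch one between the fingers, and leave the loose things on the rack and bench where they are.

Things in the scene. Friction and masses are not known exactly. Their poses are not given: they have to be found in the camera images.
- tag_a (a joint): Angle of tag a about its hinge, rad: 0 upright, negative leaning to the robot's side (bar showing on top), positive leaning back to the bin (round boss showing on top); rigid stops at -0.75 and +0.75. A smooth, low-friction aluminium plate 50 mm wide along the rail, 6 mm thick, 55 mm long from the hinge, 70 g. Pushing takes under 2 N; a little past upright it falls on to the other stop by its own weight and stays.
- boss_a: Half of tag a on its robot-side face, carrying a raised round boss (30 mm across, 3 mm proud, centred 32 mm from the hinge) that shows on top when the tag leans back to the bin. Origin at the middle of the hinge line, 70 mm above the bench (it does not move as the tag swings), z along the tag to its free end, y along the hinge line, -x out of the boss face. The fixed rail and hinge block lie below the hinge line; only two 5 mm cheeks beside the tag rise 3 mm above it.
- bar_a: Half of tag a on its bin-side face, carrying a raised level bar (40 x 8 mm, 3 mm proud, 32 mm from the hinge) that shows on top when the tag leans to the robot. Origin at the middle of the hinge line, z along the tag to its free end, +x out of the bar face.
- tag_b (a joint): Angle of tag b about its hinge, rad: 0 upright, negative leaning to the robot's side (bar showing on top), positive leaning back to the bin (round boss showing on top); rigid stops at -0.75 and +0.75. A smooth, low-friction aluminium plate 50 mm wide along the rail, 6 mm thick, 55 mm long from the hinge, 70 g. Pushing takes under 2 N; a little past upright it falls on to the other stop by its own weight and stays.
- boss_b: Half of tag b on its robot-side face, carrying a raised round boss (30 mm across, 3 mm proud, centred 32 mm from the hinge) that shows on top when the tag leans back to the bin. Origin at the middle of the hinge line, 70 mm above the bench (it does not move as the tag swings), z along the tag to its free end, y along the hinge line, -x out of the boss face. The fixed rail and hinge block lie below the hinge line; only two 5 mm cheeks beside the tag rise 3 mm above it.
- bar_b: Half of tag b on its bin-side face, carrying a raised level bar (40 x 8 mm, 3 mm proud, 32 mm from the hinge) that shows on top when the tag leans to the robot. Origin at the middle of the hinge line, z along the tag to its free end, +x out of the bar face.
- tag_c (a joint): Angle of tag c about its hinge, rad: 0 upright, negative leaning to the robot's side (bar showing on top), positive leaning back to the bin (round boss showing on top); rigid stops at -0.75 and +0.75. A smooth, low-friction aluminium plate 50 mm wide along the rail, 6 mm thick, 55 mm long from the hinge, 70 g. Pushing takes under 2 N; a little past upright it falls on to the other stop by its own weight and stays.
- boss_c: Half of tag c on its robot-side face, carrying a raised round boss (30 mm across, 3 mm proud, centred 32 mm from the hinge) that shows on top when the tag leans back to the bin. Origin at the middle of the hinge line, 70 mm above the bench (it does not move as the tag swings), z along the tag to its free end, y along the hinge line, -x out of the boss face. The fixed rail and hinge block lie below the hinge line; only two 5 mm cheeks beside the tag rise 3 mm above it.
- bar_c: Half of tag c on its bin-side face, carrying a raised level bar (40 x 8 mm, 3 mm proud, 32 mm from the hinge) that shows on top when the tag leans to the robot. Origin at the middle of the hinge line, z along the tag to its free end, +x out of the bar face.
- tag_d (a joint): Angle of tag d about its hinge, rad: 0 upright, negative leaning to the robot's side (bar showing on top), positive leaning back to the bin (round boss showing on top); rigid stops at -0.75 and +0.75. A smooth, low-friction aluminium plate 50 mm wide along the rail, 6 mm thick, 55 mm long from the hinge, 70 g. Pushing takes under 2 N; a little past upright it falls on to the other stop by its own weight and stays.
- boss_d: Half of tag d on its robot-side face, carrying a raised round boss (30 mm across, 3 mm proud, centred 32 mm from the hinge) that shows on top when the tag leans back to the bin. Origin at the middle of the hinge line, 70 mm above the bench (it does not move as the tag swings), z along the tag to its free end, y along the hinge line, -x out of the boss face. The fixed rail and hinge block lie below the hinge line; only two 5 mm cheeks beside the tag rise 3 mm above it.
- bar_d: Half of tag d on its bin-side face, carrying a raised level bar (40 x 8 mm, 3 mm proud, 32 mm from the hinge) that shows on top when the tag leans to the robot. Origin at the middle of the hinge line, z along the tag to its free end, +x out of the bar face.
- bin_full: The full bin: heaped level with its rim (up to 8 mm above it) with steel shouldered bushes, 21 mm across. Black open bin, 110 mm (front to back) x 88 x 50 mm high, fixed on the rack, rim 62 mm above the bench. Origin: centre of its underside. Its own tag is the one straight in front of it on the robot's side, hinge line 105 mm from the bin's centre; bins and tags stand in a row 95 mm apart.
- bin_half: A half-used bin: a single layer of eight bushes on its floor, tops over 20 mm below the rim, so it is not full. Black open bin, 110 mm (front to back) x 88 x 50 mm high, fixed on the rack, rim 62 mm above the bench. Origin: centre of its underside. Its own tag is the one straight in front of it on the robot's side, hinge line 105 mm from the bin's centre; bins and tags stand in a row 95 mm apart.
- bin_low: A nearly used-up bin: three bushes on its bare floor. Black open bin, 110 mm (front to back) x 88 x 50 mm high, fixed on the rack, rim 62 mm above the bench. Origin: centre of its underside. Its own tag is the one straight in front of it on the robot's side, hinge line 105 mm from the bin's centre; bins and tags stand in a row 95 mm apart.
- bin_empty: The empty bin. Black open bin, 110 mm (front to back) x 88 x 50 mm high, fixed on the rack, rim 62 mm above the bench. Origin: centre of its underside. Its own tag is the one straight in front of it on the robot's side, hinge line 105 mm from the bin's centre; bins and tags stand in a row 95 mm apart.
- bushing_mid (a point): Middle of a loose steel bushing, 32 mm across, 30 mm high, standing on the rack's front ledge (ledge 12 mm above the bench) before the tags. Leave it.
- plug_mid (a point): Middle of a loose brass plug, 28 mm across, 32 mm high, also on the rack's front ledge. Leave it.
- vblock_mid (a point): Middle of a loose steel V-block 50 x 40 x 38 mm high, right of the rack. Leave it.
- paste_jar_mid (a point): Middle of a white jar with a red cap, 72 mm across, 55 mm high, left of the rack. Leave it.
- oil_bottle_mid (a point): Middle of a green bottle, 60 mm across, 150 mm high, right of the rack. Leave it.
- screwdriver_mid (a point): Middle of a screwdriver lying left of the rack. Leave it.
- pencil_cup_mid (a point): Middle of a red cup, 74 mm across, 90 mm high, left of the rack, beyond the jar. Leave it.

How it is judged:
By the outcome, as a careful person would: the job done as asked, in the order asked, and still so for the second after the job is handed in, with the robot touching nothing.
It also fails if it takes over 56 s, if anything falls off the work surface, if the arm or the gripper's body presses on something with over 40 N, if the wrist force passes 120 N, or if a joint passes its speed limit or range.

## Working session

There is one attempt and no reset: what is moved stays moved. The work goes in short steps, Python scripts to look and compute and a tool call to move; the robot and the scene stay as the last step left them, time stands still between calls to the robot, and variables do not carry over. Pictures are saved under pics/ and viewed, and the job is handed in when it is done.

Besides the shell and the picture viewer there is one more tool, called after ">>>" as name(argument=value, ...), one argument or row to a line, values as JSON. carry_out: Moves the arm, as the interface text tells. Its arguments: {"type":"object","properties":{"commands":{"type":"array","items":{"type":"array"}},"claw":{"type":"number"},"newtons":{"type":"number"}},"required":["commands"]}

```bash
mkdir -p pics; python3 - <<'E'
from workcell import *
import cv2
for n in ["scene","top"]:
    s=snapshot(n); cv2.imwrite(f"pics/{n}0.png",s["color"][:,:,::-1])
    print(n,s["mtx"].round(1).tolist(),s["D"],s["extrinsics"].round(3).tolist())
s=state();print(s["t"],s["eef_pos"],s["orientation"],s["finger_gap"])
E
```

```text
scene [[567.6, 0.0, 313.3], [0.0, 567.6, 241.1], [0.0, 0.0, 1.0]] [-0.05730009  0.          0.          0.          0.        ] [[-0.869, 0.372, -0.327, 1014.048], [0.495, 0.647, -0.58, 828.926], [-0.004, -0.666, -0.746, 1152.81], [0.0, 0.0, 0.0, 1.0]]
top [[483.0, 0.0, 316.7], [0.0, 483.0, 233.2], [0.0, 0.0, 1.0]] [-0.09921484  0.          0.          0.          0.        ] [[-0.023, -0.995, 0.099, 456.409], [-1.0, 0.022, -0.012, 17.997], [0.009, -0.099, -0.995, 1164.915], [0.0, 0.0, 0.0, 1.0]]
0.1 [207.58907477 481.93743399 203.99707717] [-3.14070345e+00 -1.58112307e-04  2.73476874e+00] 85.62464908378946
```

View pics/scene0.png

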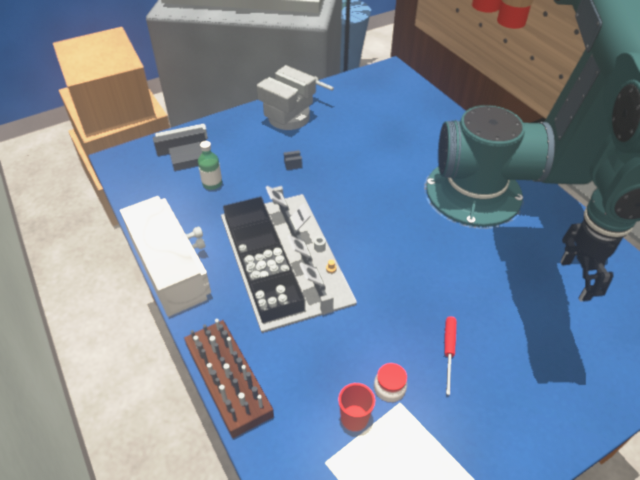

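View pics/top0.png

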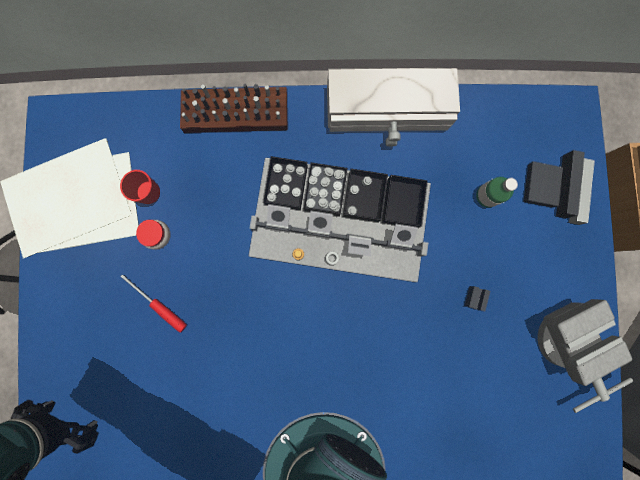

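```bash
cat > h.py <<'E'
from workcell import *
import cv2, numpy as np
def ray(s,px,z):
    u=cv2.undistortPoints(np.array([[px]],float),s["mtx"],s["D"])[0,0]
    E=s["extrinsics"]; d=E[:3,:3]@np.array([u[0],u[1],1]); o=E[:3,3]
    return o+d*(z-o[2])/d[2]
def proj(s,p):
    Ei=np.linalg.inv(s["extrinsics"]); r=cv2.Rodrigues(Ei[:3,:3])[0]
    return cv2.projectPoints(np.array([p],float),r,Ei[:3,3],s["mtx"],s["D"])[0].reshape(-1,2)
E
python3 - <<'E'
from h import *
s=snapshot("top"); im=s["color"][:,:,::-1]
cv2.imwrite("pics/topz.png",cv2.resize(im[145:295,240:440],(800,600),interpolation=cv2.INTER_CUBIC))
c=snapshot("scene"); cv2.imwrite("pics/scz.png",cv2.resize(c["color"][180:330,215:375,::-1],(640,600),interpolation=cv2.INTER_CUBIC))
for l in ["bin_full","bin_half","bin_low","bin_empty","boss_a","bar_a","bushing_mid","plug_mid"]:
    z={"bi":12,"bo":70,"ba":70,"bu":27,"pl":28}[l[:2]]
    for n,q in (("top",s),("scene",c)):
        for m in mark_of(n,l)[:5]: print(l,n,round(m["conf"],2),np.round(m["position"]),ray(q,m["position"],z).round(1)[:2])
E
```

```text
bin_full top 0.96 [325. 189.] [678.1 -18.1]
bin_full scene 0.88 [270. 274.] [666.8 -15. ]
bin_half top 0.67 [281. 184.] [693.  88.]
bin_half scene 0.71 [276. 303.] [693.7  74.3]
bin_low top 0.96 [362. 197.] [ 657.3 -106.3]
bin_low scene 0.9 [258. 246.] [ 650.6 -118.3]
bin_low scene 0.61 [305. 248.] [544.6 -48.3]
bin_low scene 0.2 [276. 299.] [689.6  62. ]
bin_low scene 0.16 [318. 244.] [507.8 -42.7]
bin_empty top 0.63 [404. 203.] [ 639.6 -208.1]
bin_empty scene 0.77 [247. 225.] [ 644.5 -201. ]
boss_a top 0.89 [278. 225.] [585.   93.9]
boss_a top 0.82 [318. 229.] [575.4   3.3]
boss_a scene 0.74 [306. 251.] [571.4   7.7]
boss_a scene 0.62 [318. 276.] [585.7  92.8]
boss_a scene 0.52 [283. 201.] [ 538.4 -181.6]
bar_a top 0.57 [360. 240.] [546.3 -92.4]
bar_a scene 0.58 [284. 200.] [ 534.6 -185.3]
bar_a scene 0.57 [294. 224.] [551.5 -90.9]
bar_a scene 0.45 [320. 277.] [581.4  95.6]
bar_a scene 0.36 [305. 250.] [571.3   2.4]
bushing_mid top 0.44 [332. 257.] [511.3 -30.5]
bushing_mid scene 0.65 [321. 246.] [510.7 -21.4]
plug_mid scene 0.62 [334. 260.] [506.6  38.6]
```

View pics/topz.png

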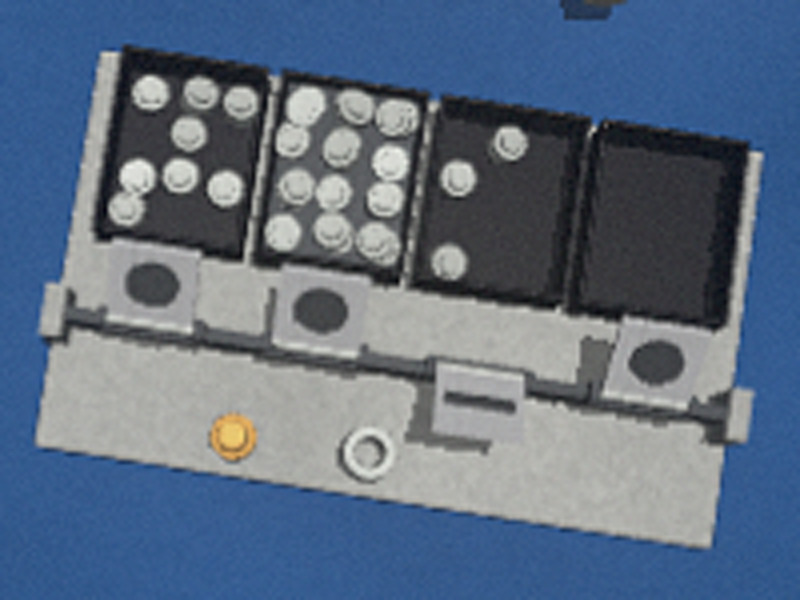

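View pics/scz.png

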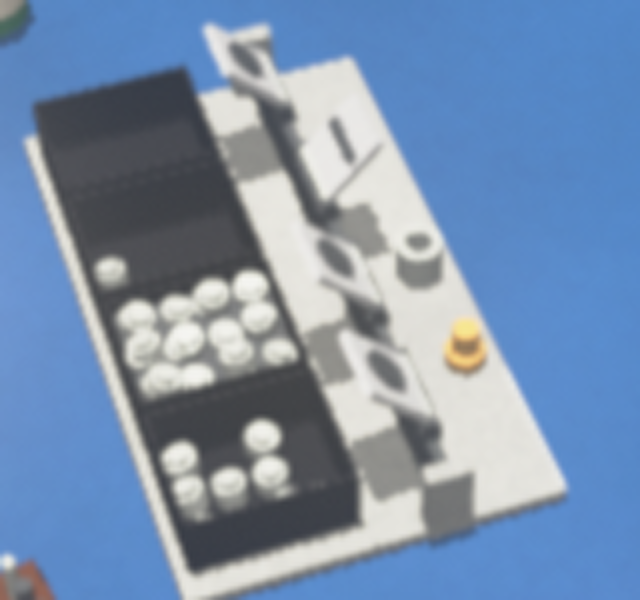

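>>> carry_out(
  commands=[
    [[-28, -9, 0], -6],
    [[-28, -9, 0], -13],
    [[-28, -9, 0], -13],
    [[-28, -9, 0], -13],
    [[-28, -9, 0], -13],
    [[-28, -9, 0], -13],
    [[-28, -9, 0], -13],
    [[-28, -9, 0], -13],
  ],
  claw=0,
)

```text
t: 2.0
eef_pos: [428.5, 289.4, 204.5]
orientation: [3.142, -0.0, 2.963]
contact_force: [0.6, -0.3, 0.4]
finger_gap: 0.2
```

>>> carry_out(
  commands=[
    [[-25.9, -16.2, 0], 0],
    [[-25.9, -16.2, 0], 0],
    [[-25.9, -16.2, 0], 0],
    [[-25.9, -16.2, 0], 0],
    [[-25.9, -16.2, 0], 0],
    [[-25.9, -16.2, 0], 0],
    [[-25.9, -16.2, 3], 0],
    [[-25.9, -16.2, 3], 0],
  ],
)

```text
t: 3.0
eef_pos: [653.4, 84.3, 173.1]
orientation: [-3.141, -0.003, 2.963]
contact_force: [0.5, 0.7, 0.8]
finger_gap: 0.0
```

```bash
python3 - <<'E'
from h import *
s=snapshot("top"); im=s["color"][:,:,::-1]
cv2.imwrite("pics/topz1.png",cv2.resize(im[145:295,240:440],(800,600),interpolation=cv2.INTER_CUBIC))
c=snapshot("scene"); cv2.imwrite("pics/scz1.png",cv2.resize(c["color"][180:330,215:375,::-1],(640,600),interpolation=cv2.INTER_CUBIC))
c=snapshot("wrist"); cv2.imwrite("pics/w1.png",c["color"][:,:,::-1])
print(state()["eef_pos"],c["extrinsics"].round(2).tolist())
# hinge predictions
for p in [(587.2,96.2,70),(536.8,-184.2,70)]: print(proj(s,p),(proj(s,p)-[240,145])*4, proj(c,p))
E
```

```text
[655.00023476  83.89558139 175.69114447] [[0.18, 0.94, 0.29, 579.82], [0.98, -0.17, -0.05, 96.84], [0.0, 0.29, -0.96, 344.98], [0.0, 0.0, 0.0, 1.0]]
[[276.6957246  224.47522842]] [[146.78289842 317.90091367]] [[323.72670556 125.41480387]]
[[399.98351589 243.71287629]] [[639.93406358 394.85150515]] [[-84.87377527 133.11351919]]
```

View pics/w1.png

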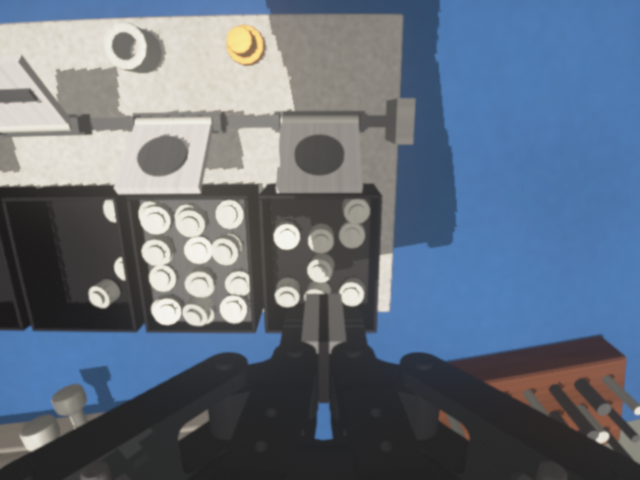

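View pics/scz1.png

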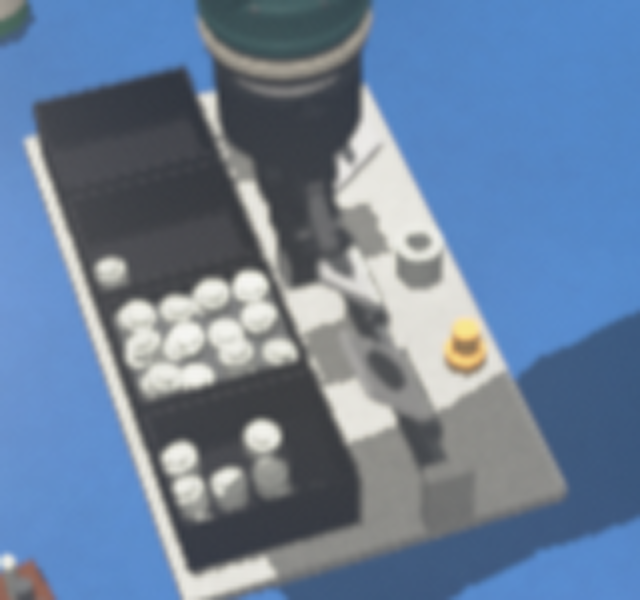

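The wrist view shows tag 1 (boss, cols 278–362, rows 113–192) straight ahead of the shut fingertips (col 323), with its hinge near row 120 as predicted. I'll descend behind it and push.

>>> carry_out(
  commands=[
    [[0, 0, 3], 0],
    [[0, 0, 6], 0],
    [[0, 0, 8.1], 0],
    [[0, 0, 8.1], 0],
    [[0, 0, 8.1], 0],
  ],
)

```text
t: 3.78
eef_pos: [655.8, 83.2, 95.0]
orientation: [3.141, 0.002, 2.962]
contact_force: [0.1, -0.5, -0.2]
finger_gap: -0.2
```

>>> carry_out(
  commands=[
    [[1, 0, 0], 0],
    [[2, 0, 0], 0],
    [[3, 0, 0], 0],
    [[3.8, 0, 0], 0],
    [[4.6, 0, 0], 0],
    [[5.4, 0, 0], 0],
    [[6.2, 0, 0], 0],
    [[6.2, 0, 0], 0],
  ],
)

```text
t: 4.78
eef_pos: [593.6, 94.2, 93.5]
orientation: [-3.142, -0.0, 2.962]
contact_force: [0.2, -0.5, 0.3]
finger_gap: 0.1
```

```bash
python3 - <<'E'
from h import *
c=snapshot("wrist"); cv2.imwrite("pics/w2.png",c["color"][:,:,::-1])
print(state()["eef_pos"],state()["contact_force"])
E
```

```text
[594.03825725  94.13240037  93.48883449] [ 0.15255893  0.37328829 -0.71280451]
```

View pics/w2.png

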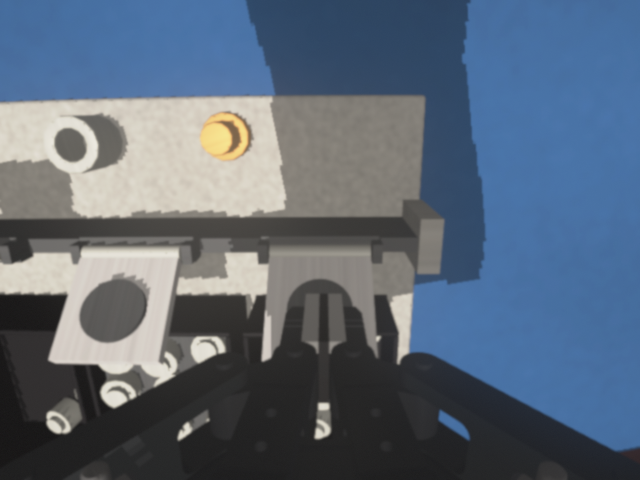

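```bash
python3 - <<'E'
from h import *
c=snapshot("wrist"); cv2.imwrite("pics/w3.png",cv2.resize(c["color"][200:440,200:440,::-1],(600,600),interpolation=cv2.INTER_CUBIC))
p=state()["eef_pos"];print(p,proj(c,p),proj(c,(587.2,96.2,70)),[proj(c,p+np.array([0,0,h])).round() for h in (20,40)])
H=np.array([587.2,96.2,70]);b=np.array([.984,-.177,0])
for a in (.75,.4,0): print(a,proj(c,H+55*(np.sin(a)*b+np.array([0,0,np.cos(a)]))))
c=snapshot("scene"); cv2.imwrite("pics/scz3.png",cv2.resize(c["color"][180:330,215:375,::-1],(640,600),interpolation=cv2.INTER_CUBIC))
E
```

```text
[594.2363687   94.05936554  93.43850458] [[324.35066477 288.72524836]] [[325.86403187 256.18558199]] [array([[325., 309.]]), array([[325., 334.]])]
0.75 [[326.55616644 367.67022771]]
0.4 [[326.80546278 348.88851458]]
0 [[326.94894283 305.50417049]]
```

View pics/w3.png

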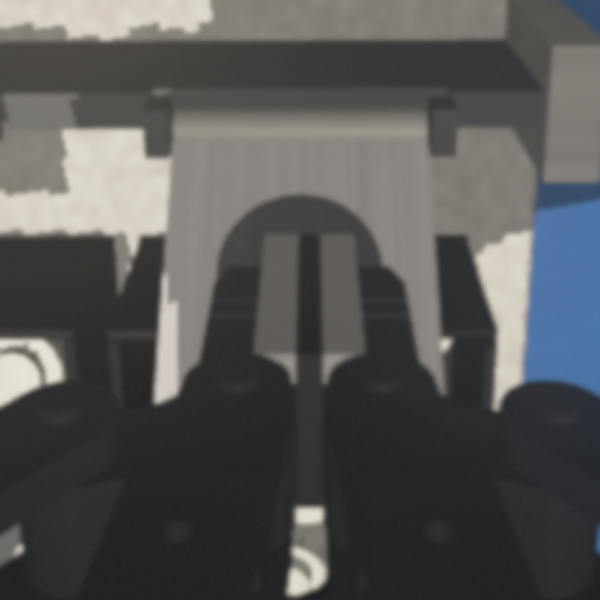

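View pics/scz3.png

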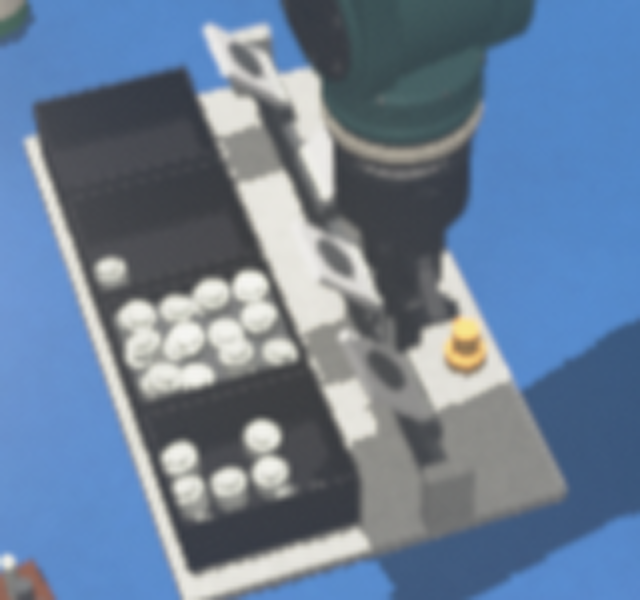

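The tag is still leaning back (boss visible around 320,290), with the fingers in front of it, so this push didn't take. I'll lift off, go behind again, and watch step by step.

>>> carry_out(
  commands=[
    [[0, 0, -4], 0],
    [[0, 0, -8], 0],
    [[-3, 0, -8], 0],
    [[-6.2, 0, -8], 0],
    [[-6.2, 0, -8], 0],
    [[-6.2, 0, -4], 0],
    [[-6.2, 0, 0], 0],
    [[-6.2, 0, 0], 0],
  ],
)

```text
t: 5.92
eef_pos: [652.9, 83.1, 91.2]
orientation: [-3.141, -0.005, 2.962]
contact_force: [-1.9, 1.0, 0.6]
finger_gap: -0.0
```

```bash
cat > look.py <<'E'
from h import *
import sys
n=sys.argv[1]
c=snapshot("wrist")["color"][:,:,::-1]; d=snapshot("scene")["color"][180:330,215:375,::-1]; t=snapshot("top")["color"][145:295,240:440,::-1]
o=np.hstack([cv2.resize(c[60:460,120:520],(400,400)),cv2.resize(d,(400,400),interpolation=cv2.INTER_CUBIC)])
cv2.imwrite(f"pics/{n}.png",o)
cv2.imwrite(f"pics/{n}t.png",cv2.resize(t,(800,600),interpolation=cv2.INTER_CUBIC))
s=state();print(s["t"],s["eef_pos"],s["contact_force"])
E
python3 look.py k1
```

```text
6.075 [655.77384562  83.06461181  95.26042652] [ 0.43321813 -0.52376855 -0.31505763]
```

View pics/k1.png

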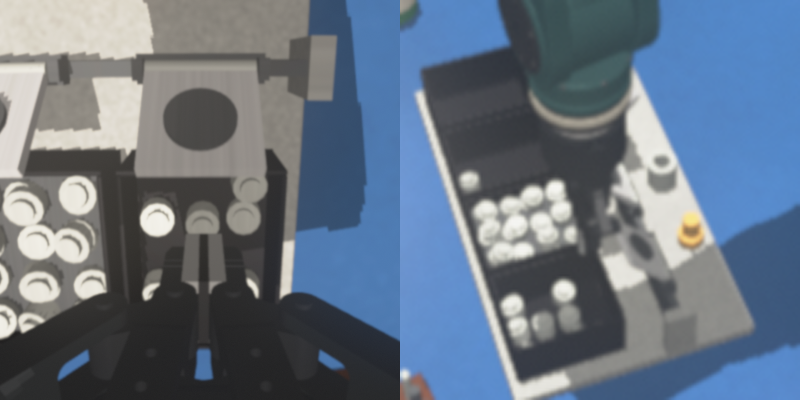

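View pics/k1t.png

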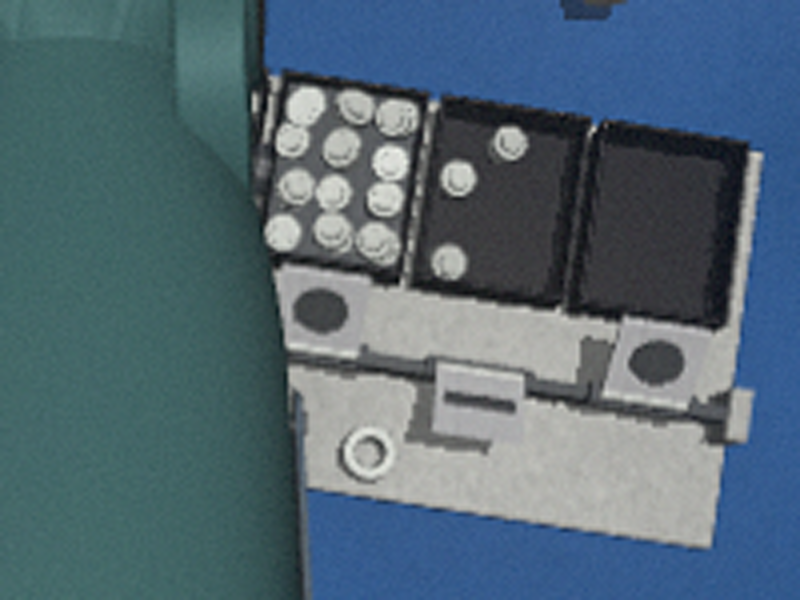

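>>> carry_out(
  commands=[
    [[0, 0, 0.9], 0],
    [[1, 0, 0.9], 0],
    [[2, 0, 0.9], 0],
    [[2.6, 0, 0.9], 0],
    [[2.6, 0, 0.9], 0],
  ],
)

```text
t: 6.7
eef_pos: [629.2, 87.8, 84.8]
orientation: [3.141, 0.0, 2.962]
contact_force: [-0.1, 0.1, -1.3]
finger_gap: -0.0
```

```bash
python3 look.py k2
```

```text
6.85 [629.70384298  87.61045797  84.44862217] [-0.36504872  0.22528981 -0.3748216 ]
```

View pics/k2.png

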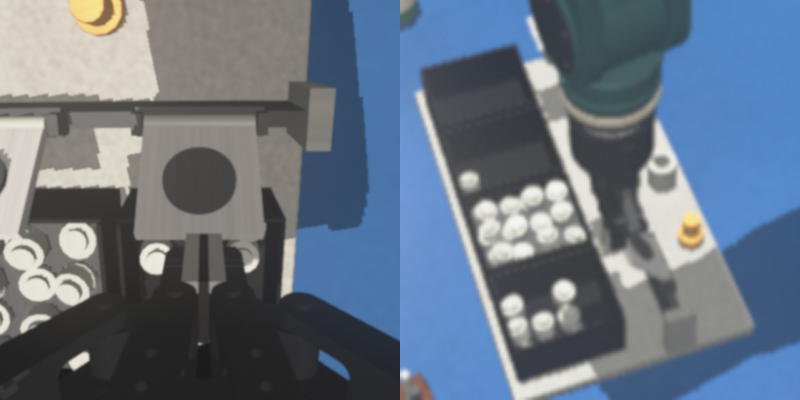

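```bash
python3 - <<'E'
from h import *
c=snapshot("wrist"); cv2.imwrite("pics/w4.png",cv2.resize(c["color"][150:350,220:420,::-1],(800,800),interpolation=cv2.INTER_CUBIC)[:600])
p=state()["eef_pos"]
H=np.array([587.2,96.2,70]);b=np.array([.984,-.177,0]);Z=np.array([0,0,1.])
R=c["extrinsics"]
f=lambda q:proj(c,q)[0].round(1)
print((p-H)@b,f(H),[(a,f(H+55*(np.sin(a)*b+np.cos(a)*Z)),f(H+55*(np.sin(a)*b+np.cos(a)*Z)-3*(np.cos(a)*b-np.sin(a)*Z))) for a in (.75,.6,.5)])
print([f(p+s*b) for s in(-11,0,11)])
E
```

```text
43.33935914227781 [326.2 187.8] [(0.75, array([327. , 301.7]), array([327.1, 298.9])), (0.6, array([327.2, 292.1]), array([327.2, 287.9])), (0.5, array([327.3, 283.6]), array([327.3, 278.4]))]
[array([324.3, 265.6]), array([324.4, 288.3]), array([324.4, 310.1])]
```

View pics/w4.png

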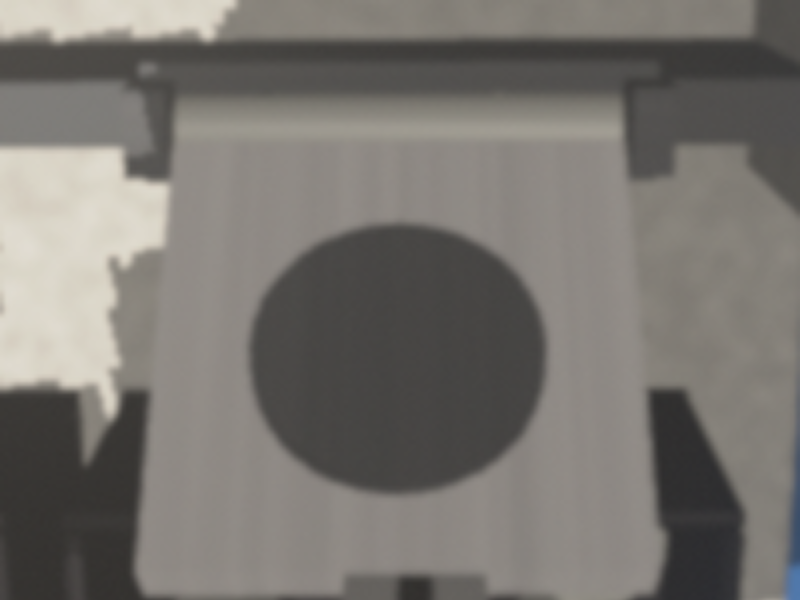

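>>> carry_out(
  commands=[
    [[-2.6, 0, 0], 0],
    [[-2.6, 0, 0], 0],
    [[-2.6, 0, 0], 0],
  ],
)

```text
t: 7.28
eef_pos: [654.7, 83.0, 84.1]
orientation: [-3.141, -0.001, 2.962]
contact_force: [0.0, 0.3, 0.2]
finger_gap: 0.2
```

```bash
python3 - <<'E'
from h import *
c=snapshot("scene"); p=state()["eef_pos"]; print(p)
im=c["color"][:,:,::-1]
x,y=proj(c,p)[0]; x0,y0=int(x)-40,int(y)-40
z=cv2.resize(im[y0:y0+60,x0:x0+80],(800,600),interpolation=cv2.INTER_CUBIC)
for h in (0,10,20,30):
    q=(proj(c,p+[0,0,h])[0]-[x0,y0]+.5)*10; print(q); cv2.circle(z,tuple(int(v) for v in q),4,(0,0,255),-1)
cv2.imwrite("pics/s5.png",z)
E
```

```text
[654.57812453  83.0805983   84.22769858]
[405.35073653 408.74803586]
[403.9288097  382.80136681]
[402.49141201 356.5614654 ]
[401.03830053 330.02353002]
```

View pics/s5.png

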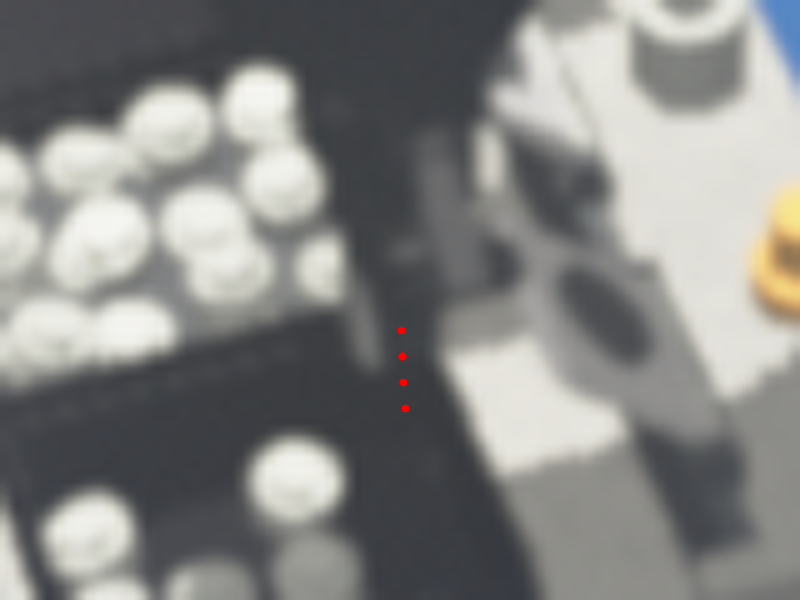

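The visible pad tip sits near row 362 in this crop. The reported TCP would put it near row 415, so the real tips are about 20 mm higher than reported and passed over the tag. I'll go lower, but stay above the 62 mm rim.

>>> carry_out(
  commands=[
    [[0, 0, 0.9], 0],
    [[1, 0, 0.9], 0],
    [[2, 0, 0.9], 0],
    [[3, 0, 0.9], 0],
    [[3.5, 0, 0.9], 0],
    [[3.5, 0, 0.9], 0],
  ],
)

```text
t: 8.07
eef_pos: [620.4, 89.4, 75.6]
orientation: [3.142, 0.0, 2.962]
contact_force: [0.8, 0.8, 0.4]
finger_gap: 0.1
```

```bash
python3 look.py k3
```

```text
8.225 [620.88334009  89.20243227  75.36217592] [-0.2738716  -0.10585814 -0.62928285]
```

View pics/k3.png

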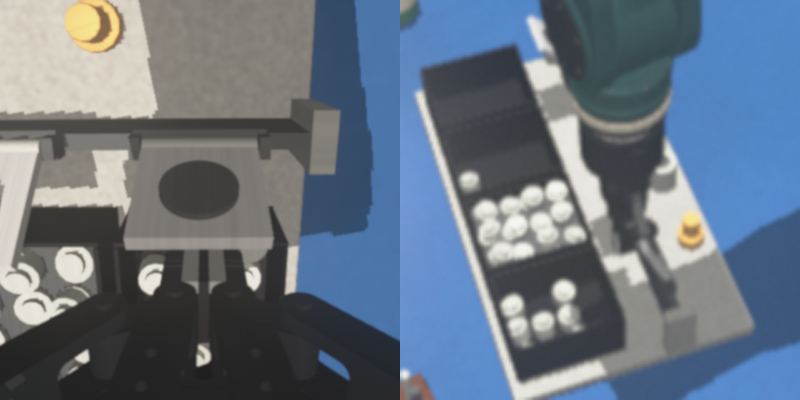

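Now the finger is behind the tag and the tag is rising: its top edge is at crop row 245, and it hides the tip. I'll keep pushing.

>>> carry_out(
  commands=[
    [[0.6, 0, 0], 0],
    [[1.2, 0, 0], 0],
    [[1.8, 0, 0], 0],
    [[2.4, 0, 0], 0],
    [[2.9, 0, 0], 0],
    [[3.4, 0, 0], 0],
    [[3.4, 0, 0], 0],
    [[3.4, 0, 0], 0],
  ],
)

```text
t: 9.22
eef_pos: [587.4, 95.3, 75.4]
orientation: [3.142, 0.0, 2.962]
contact_force: [-0.3, -0.8, 0.5]
finger_gap: -0.2
```

```bash
python3 look.py k4
```

```text
9.375 [587.36991001  95.29440047  75.33879384] [-0.11406999 -0.00493576 -0.06556094]
```

View pics/k4.png

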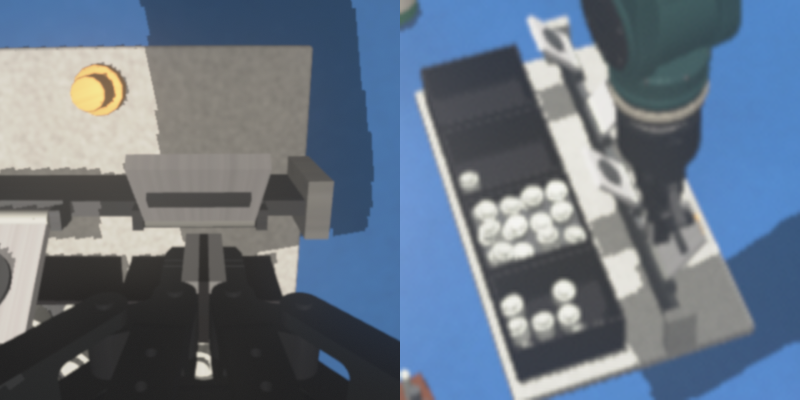

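Tag 1 has fallen toward the robot: the bar shows at crop (200,198). Next I'll lift, traverse 28.4 cm to tag 4, and drop behind it.

>>> carry_out(
  commands=[
    [[0, 0, -5], 0],
    [[0, 0, -10], 0],
    [[-3, -5, -10], 0],
    [[-6.9, -10, -10], 0],
    [[-6.9, -15, -10], 0],
    [[-6.9, -20, -10], 0],
    [[-6.9, -25, -10], 0],
    [[-6.9, -28.4, -10], 0],
  ],
)

```text
t: 10.38
eef_pos: [603.8, -198.6, 175.3]
orientation: [-3.141, -0.0, 2.96]
contact_force: [0.2, 0.3, -0.5]
finger_gap: 0.2
```

>>> carry_out(
  commands=[
    [[0, 0, 0], 0],
    [[0, 0, 0], 0],
  ],
)

```text
t: 10.62
eef_pos: [604.3, -196.1, 175.3]
orientation: [3.141, -0.0, 2.962]
contact_force: [-0.3, 1.0, 0.2]
finger_gap: 0.1
```

```bash
python3 look.py k5;python3 - <<'E'
from h import *
c=snapshot("wrist"); cv2.imwrite("pics/w5.png",c["color"][:,:,::-1])
for m in mark_of("wrist","boss_d"): print(m["conf"],m["position"],ray(c,m["position"],70))
print(proj(c,(536.8,-184.2,70)))
E
```

```text
10.775 [ 604.52058697 -195.48087458  175.43688148] [-0.09734114  0.23597918  0.537551  ]
0.62 [601.5, 126.2] [5.68817541e+02 5.62059776e-01 7.00000000e+01]
[[322.32752691 125.21640634]]
```

View pics/w5.png

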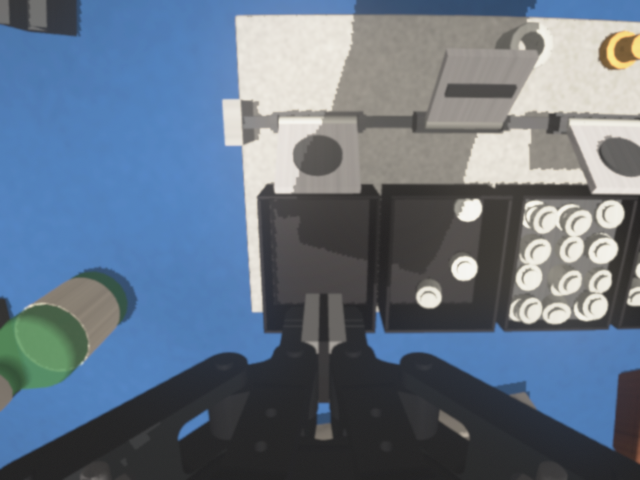

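View pics/k5.png

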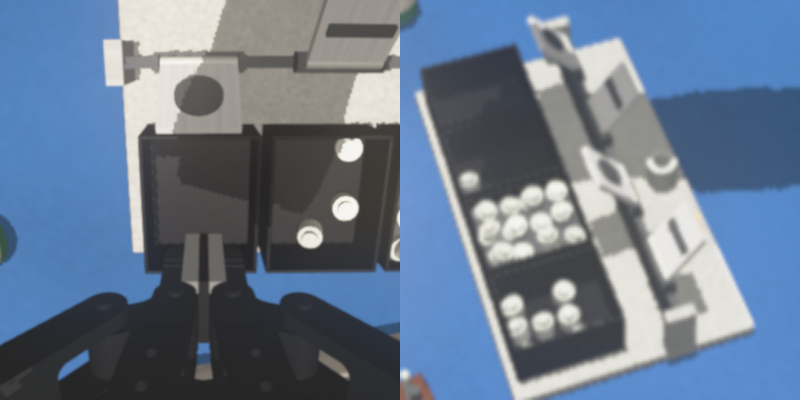

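Tag 1 stays down with its bar showing, and the tips are lined up behind tag 4 (tag cols 275–360, tip col 323). I'll do the same push here.

>>> carry_out(
  commands=[
    [[0, 0, 4], 0],
    [[0, 0, 8], 0],
    [[0, 0, 10], 0],
    [[0, 0, 10], 0],
    [[1, 0, 10], 0],
    [[2, 0, 10], 0],
    [[2.8, 0, 10], 0],
    [[3.4, 0, 10], 0],
  ],
)

```text
t: 11.88
eef_pos: [570.4, -190.3, 75.9]
orientation: [-3.141, 0.001, 2.962]
contact_force: [0.7, -0.1, 0.3]
finger_gap: 0.1
```

>>> carry_out(
  commands=[
    [[0.6, 0, 0], 0],
    [[1.2, 0, 0], 0],
    [[1.8, 0, 0], 0],
    [[2.4, 0, 0], 0],
    [[3, 0, 0], 0],
    [[3.5, 0, 0], 0],
    [[3.5, 0, 0], 0],
    [[3.5, 0, 0], 0],
  ],
)

```text
t: 12.88
eef_pos: [536.5, -184.1, 75.4]
orientation: [-3.142, 0.0, 2.962]
contact_force: [0.6, 0.1, -1.0]
finger_gap: -0.4
```

```bash
python3 look.py k6
```

```text
13.025 [ 536.54344409 -184.12225125   75.3442074 ] [ 0.49355707 -0.2348492  -0.18309613]
```

View pics/k6.png

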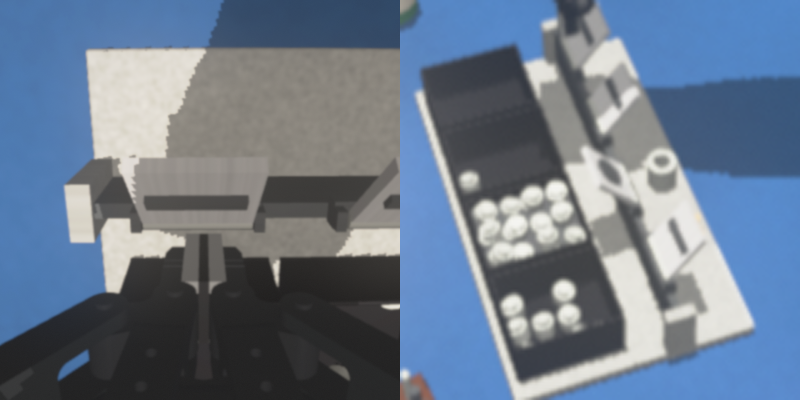

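Tag 4 now shows its bar as well. I'll lift clear and move aside for a final look; straight up and back toward the bench is clear.

>>> carry_out(
  commands=[
    [[0, 0, -5], 0],
    [[0, 0, -10], 0],
    [[0, 0, -14], 0],
    [[5, -5, -14], 0],
    [[10, -10, -14], 0],
    [[14, -14, -14], 0],
    [[14, -14, -14], 0],
    [[14, -14, -14], 0],
  ],
)

```text
t: 14.02
eef_pos: [373.5, -297.1, 215.5]
orientation: [3.142, 0.0, 2.96]
contact_force: [1.1, -0.5, 0.1]
finger_gap: -0.1
```

```bash
python3 look.py k7
```

```text
14.175 [ 374.55771256 -296.17999775  215.27228082] [-0.4289668  -0.36302    -0.13480166]
```

View pics/k7.png

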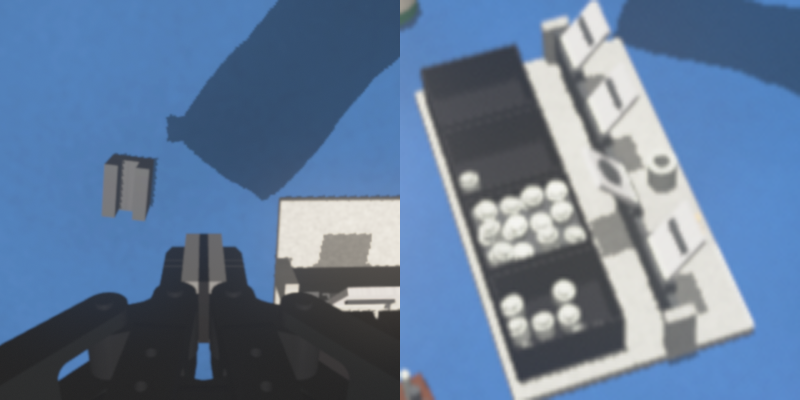

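View pics/k7t.png

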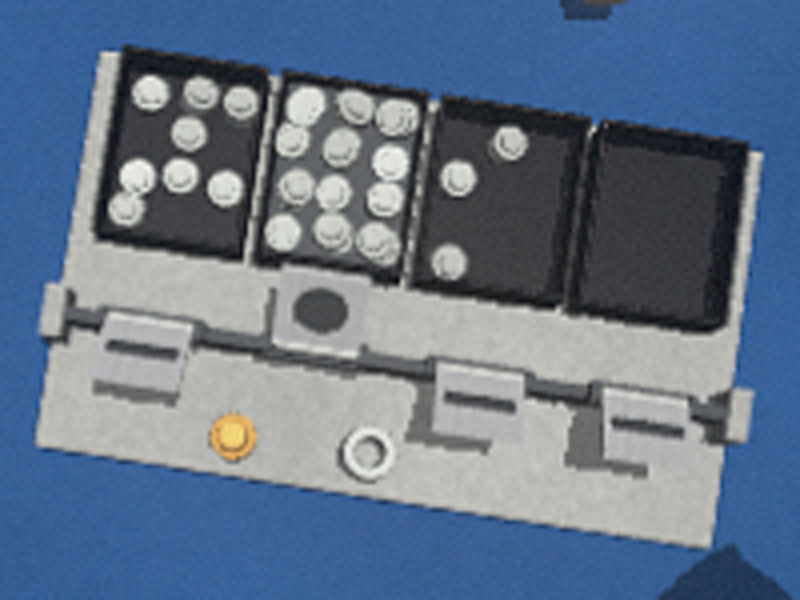

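The top crop shows tags 1, 3 and 4 with bars (145,350; 480,402; 648,428) and tag 2, the full bin's, with its boss (320,310). The plug and bushing are in the same places as before.

```bash
python3 -c "
from workcell import *
print(sign_off())"
```

```text
the job is handed in; nothing more can be done
None
```

The job is done and handed in at about 14 s of the 56 s allowed. Only the full bin's tag (second from the left, seen from the robot) now leans back with its boss showing.

- **Pushed:** I pushed the tags of the half-used bin (far left) and the empty bin (far right) over toward the robot with the shut fingertips. The other two tags were already right, so I left them alone.
- **Failed first try:** My first push at the far-left tag passed over it without moving it. The pictures put the real fingertips about 20 mm higher than the reported tool position. I went lower, and both pushes then worked; the measured forces stayed around 2 N or less.
- **Last check:** With the arm clear, the last top and scene pictures showed one boss and three bars, as asked. The plug and bushing on the ledge had not moved. I did not re-measure the other loose things, but the arm stayed well above them.

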